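Line up the centre punch over the knob template

ROBOT

A 7-joint arm with a two-finger parallel gripper is mounted at the origin on the work surface; the furniture and walls round the work are solid. World frame = base frame: x ahead of the robot, y to its left, z up, the work surface at z = 0. Lengths are in m, angles in rad, forces in N, time in s.
With the tool pointing down it reaches from about 0.35 to 0.9 m from the base axis. Payload 8.1 kg.
Tool frame: the origin (TCP) lies at the very end of the fingers, on their centre line; the grasp point (between the pads) lies 19 mm behind it (arm.tcp_to_grasp is the distance from the TCP to the grasp point, in m); z points along the fingers, y is the line along which they close (so a half turn about z gives the same grasp; the last joint's range is limited). The gripper opens to 92 mm and grips with 3 to 60 N. Pads are 19 mm wide; open, the fingers measure 130 mm over their backs; the gripper's body (75 mm by 190 mm) begins 47 mm behind the grasp point.
Start: joints at [-1.372, 0.434, 0.025, 1.573, -0.012, 1.134, -0.075], TCP at [0.186, 0.597, 0.227] pointing down, gripper open.
Joint ranges: [-2.62, 2.62], [-0.44, 2.09], [-1.27, 1.32], [0.08, 2.57], [-1.32, 4.46], [0.12, 2], [-2.74, 2.74]. Speed limits (rad/s): [2.22, 2.22, 3.01, 3.01, 3.14, 3.14, 3.14].

INTERFACE

Orientations are given as a rotation vector (axis times angle).
In Python, from cell import arm gives the robot as it stands.
- The arm moves only by the tool nudge_tcp, called after "Emit:" by a JSON object that holds its "method" and its "body", one argument or row to a line. Schema: {"type":"object","properties":{"ticks":{"type":"array","items":{"type":"array","items":{"type":"number"},"minItems":5,"maxItems":5},"minItems":1,"maxItems":10},"force":{"type":"number"},"only":{"type":"string"},"quiet":{"type":"boolean"},"lines":{"type":"string"}},"required":["ticks"],"additionalProperties":false}. ticks is a list of rows, 1 to 10 of them, each of 5 numbers: dx, dy, dz in m, then a turn about the tool's z in rad, then the opening from 0.0 (shut) to 1.0 (fully open); each row shifts and turns the commanded pose from where the row before left it, along the tool's axes as they then stand; what a row does not reach is not made up. A row lasts 1/10 s, in which the tool goes at most 0.05 m and 0.15 rad, less where a joint would pass 70% of its speed; a pose out of reach is approached as far as the arm can. The fingers move at their own pace and stop on an object; force is the grip in N (left out, the last holds). Time passes only in rows, so rows that do not move let the fingers close. The tool returns the time, the measured TCP pose, the force, the opening and the grip force at its end. only (a regular expression) keeps the lines of the reply that match it, lines (a string "A,B") keeps lines A to B, and quiet returns only ok. Input that does not fit is refused with a message, and nothing moves.
- arm.observe(): the state, without advancing time (a new reading comes with each control period).
- arm.get_image(name): name is "scene" or "top" or "wrist"; returns a dict with "image" (400x640x3 uint8, blue, green, red), "fx", "fy", "cx", "cy" (pixels), "cam_to_world" (4x4, takes a point from camera to world coordinates); the wrist camera has in their place "mount" (4x4, takes a point from camera to tool coordinates, whose origin is the TCP and whose axes are the flange's). Camera axes: x right, y down, z forward; pixel columns grow to the right and rows downward; lengths in m; the calibration is good to about 2 mm. A picture is of the moment at which its call begins: read the wrist's pose just before it. There is no depth.
- arm.sign_off(): hands the job in; it is judged then, once.
The state is a dict: "clock": time; "joints": joint angles; "dq": joint speeds; "joint_efforts": joint torques, N m; "position": TCP position; "ee_rot": TCP orientation; "force": force on the tool from outside, world axes, zero at the start; "ft_torque": the same for the moment, N m; "width": opening from 0.0 (shut) to 1.0 (fully open); "gripper_force": force on a finger pad.
Only numpy, scipy, OpenCV 4.12 (cv2) and the standard library are available. Lean on these libraries where they do the work, as an engineer would, in place of code of your own. Each camera call takes 0.05 s, during which the arm holds its last target. There are 200 camera calls.

TASK

The drawer front is to get its knob: take the blue aluminium knob template by its black grip, lay it flat on the drawer front with its fence flush against the board's near edge and its white centre line on the pencil line, and let go of it. Then take the centre punch out of the tool stand, carry it over the cup of brushes, the can and the bottle without disturbing them, and stop with the punch upright and its tip about a centimetre above the middle of the template's steel bushing, not touching the template at any time. Finish holding the punch still up there and do not lower it or let go: I want to check the line-up before it goes in.

Things in the scene. Friction and masses are not known exactly. Their poses are not given: they have to be found in the camera images.
- drawer_front: fixed wooden board, 140 (x) by 220 (y) by 18 mm, lying face up on a 3 mm rubber mat 12 to 15 mm larger all round; does not move when pushed. Origin under its centre at table height; board top at z = 21 mm, near edge (facing the robot) at x = -70 mm. A pencil line runs across its top along x at y = 0. Turned at most 15 degrees
- edge_mark (a point): where the pencil line meets the near edge of the drawer front, on the board's top face (70 mm in -x from the board's centre, 21 mm above the table); axes as the board's: x into the board at a right angle to the near edge, y along that edge, z up
- knob_template: loose blue aluminium template, 0.2 kg, on the book, fence over the book's near edge, turned at most 20 degrees. Origin: plate underside, middle of the fence's inner face; laid right, it and its axes coincide with edge_mark. Plate 4 mm thick, x = 0 to 100 mm, 60 mm wide, white centre line at y = 0. Fence bar 120 mm along y, x = -14 to 0, reaching 12 mm below the plate. Centre of mass at x = 22 mm
- template_grip (a point): point in the template's upright black grip, a bar 60 mm along y, 14 mm thick in x (take it across these 14 mm from above) and 36 mm high; 12 mm in +x of the template's origin and 32 mm above the plate's underside, 8 mm below the grip's top; axes as the template's
- bush_mouth (a point): centre of the top of the template's steel bushing: 65 mm in +x of the template's origin, 10 mm above the plate's underside; ring 20 mm outside, 12 mm bore, standing 6 mm above the plate; axes as the template's
- fence_left (a point): point on the inner face of the fence (the face that goes against the board's edge), 55 mm to +y of its middle, 3 mm below the plate's underside; axes as the template's
- fence_right (a point): the same, 55 mm to -y
- centre_punch: loose steel punch, 114 mm long, 0.12 kg, upright in the tool stand. Origin at its tip, z along it to the brass cap. Nose 8 mm thick up to 35 mm, collar 18 mm thick to 41 mm, round knurled body 14 mm thick from 41 to 100 mm (grip here, about 75 mm above the tip), cap 17 mm thick. Lifts straight up; its lower 35 mm are in the stand's hole
- tool_stand: fixed wooden block 70 (x) by 90 (y) by 48 mm high, origin under its centre. The punch stands 12 mm to -x of the centre, collar on the block's top: tip 13 mm above the table, cap's top 127 mm. A row of drill bits along y (up to 22 mm above the block) stands 34 mm to +x of the punch
- field_guide: loose paperback book, 185 (x) by 136 (y) by 15 mm, on which the template lies at the start; origin under its centre
- pen_cup: red and white patterned tin with brushes and probes, standing on the table, 73 mm across, 179 mm high with what stands in it (the tin 90 mm); origin under its middle; leave alone
- drink_can: drink can standing on the table, 66 mm across, 147 mm high; origin under its centre; leave alone
- green_vial: small green bottle standing on the table, 27 mm across, 75 mm high; origin under its centre; leave alone

How it is judged:
On the way, in this order (a step that is already met when the one before it is completed fails the run):
1. the template lies flat on the drawer front, fence flush against the near edge, centred on the pencil line, let go (x of fence_left in the frame of edge_mark between -0.0025 and 0.0025 m and x of fence_right in the frame of edge_mark between -0.0025 and 0.0025 m and y of knob_template in the frame of edge_mark between -0.005 and 0.005 m and z of knob_template in the frame of edge_mark below 0.003 m and angle between knob_template's own z axis and vertical below 0.04 rad and contact force between knob_template and the fingers below 0.1 N and contact force between knob_template and the arm below 0.1 N and linear speed of knob_template below 0.01 m/s), for 0.2 s.
2. the punch is out of the tool stand, held in the fingers (height (world z) of centre_punch above 0.06 m and contact force between centre_punch and the fingers above 1 N and contact force between centre_punch and tool_stand below 0.05 N), for 0.2 s.
At the end, for the whole second after the job is handed in: Template flat and untouched on the board: fence ends within 2.5 mm of the near edge, centre line within 5 mm of the pencil line, 2 degrees. Punch held still by the fingers, upright within 7 degrees, tip 3 to 20 mm above the bushing, within 5 mm of its axis, touching neither template nor board (all of step 1 and horizontal distance between centre_punch and bush_mouth below 0.005 m and z of centre_punch in the frame of bush_mouth between 0.003 and 0.02 m and angle between centre_punch's own z axis and vertical below 0.12 rad and contact force between centre_punch and the fingers above 1 N and contact force between centre_punch and knob_template below 0.05 N and contact force between centre_punch and drawer_front below 0.05 N and linear speed of centre_punch below 0.02 m/s); the arm keeps its last pose, push and grip.
It fails at once if the cup of brushes is moved by more than 15 mm or tipped (distance of pen_cup from where it was at the start of the episode above 0.015 m or angle between pen_cup's own z axis and vertical above 0.2 rad).
It fails at once if the drink can is moved by more than 15 mm or tipped (distance of drink_can from where it was at the start of the episode above 0.015 m or angle between drink_can's own z axis and vertical above 0.2 rad).
It fails at once if the green bottle is moved by more than 15 mm or tipped (distance of green_vial from where it was at the start of the episode above 0.015 m or angle between green_vial's own z axis and vertical above 0.2 rad).
It fails at once if the punch touches the template (contact force between centre_punch and knob_template above 0.5 N).
It also fails if it takes over 66 s, if anything falls off the work surface, if the arm or the gripper's body presses on something with over 40 N, if the wrist force passes 120 N, or if a joint passes its speed limit or range.

## Working session

There is one attempt and no reset: what is moved stays moved. The work goes in short steps, Python scripts to look and compute and a tool call to move; the robot and the scene stay as the last step left them, time stands still between calls to the robot, and variables do not carry over. Pictures are saved under pics/ and viewed, at most 10 in all, crops included, and the job is handed in when it is done.

```bash
ls; mkdir -p pics
```

Run:
```python
from cell import arm
import cv2
for n in ["scene","top"]:
    d=arm.get_image(n); cv2.imwrite(f"pics/{n}0.png",d["image"]); print(n,d["fx"],d["cx"],d["cy"],d["cam_to_world"])
s=arm.observe(); print(s["clock"],s["position"],s["ee_rot"],s["width"])
```

```text
cell.py
pics
scene 398.0177879596518 324.4015197830339 195.9449335383284 [[ 0.56943572 -0.61579281  0.54455687  0.04965153]
 [-0.82203346 -0.4281683   0.3754103  -0.2844441 ]
 [ 0.00198702 -0.661416   -0.75001662  0.80513699]
 [ 0.          0.          0.          1.        ]]
top 453.3604131448427 321.6868007607133 198.3652812168596 [[ 0.02029826 -0.99188242  0.12552791  0.46035983]
 [-0.99967494 -0.01819788  0.01785661  0.07320874]
 [-0.01542732 -0.12584956 -0.99192938  1.22899807]
 [ 0.          0.          0.          1.        ]]
0.1 [0.1857003  0.59630746 0.22605054] [-4.72415899e-01 -3.10579626e+00  2.13501833e-03] 1.002625416289856
```

View pics/scene0.png

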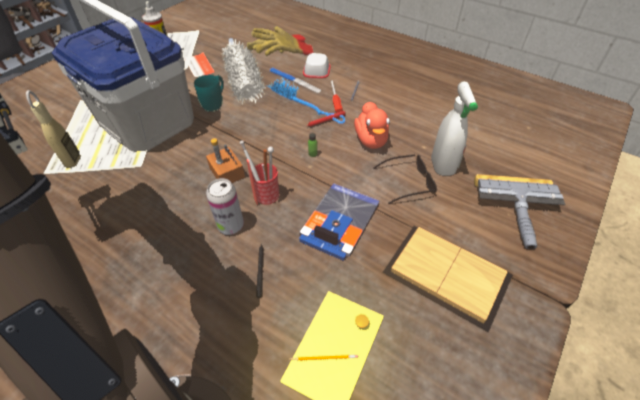

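View pics/top0.png

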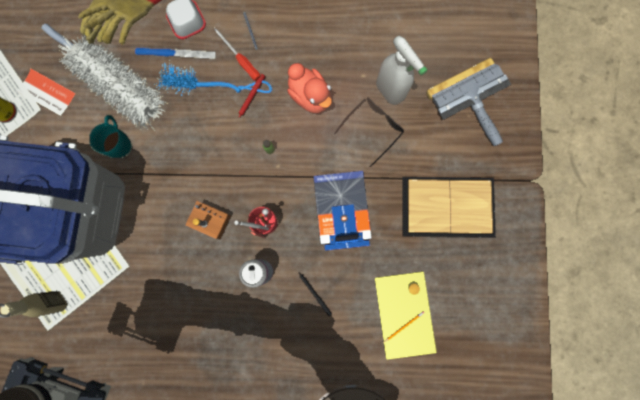

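The top view (pixels) shows the board at (450,207), the template at (346,228), the punch stand at (207,219), the cup at (263,220), the can at (253,271) and the vial at (269,147). Next I get coarse positions.

Create h.py:
```python
from cell import arm
import cv2, numpy as np
from scipy.spatial.transform import Rotation as R
def grab(n):
    s=arm.observe(); d=arm.get_image(n)
    if n=="wrist":
        T=np.eye(4); T[:3,:3]=R.from_rotvec(s["ee_rot"]).as_matrix(); T[:3,3]=s["position"]; d["cam_to_world"]=T@np.array(d["mount"])
    return d
def pt(d,u,v,z):
    T=np.array(d["cam_to_world"]); r=T[:3,:3]@[(u-d["cx"])/d["fx"],(v-d["cy"])/d["fy"],1]
    return T[:3,3]+r*(z-T[2,3])/r[2]
def proj(d,p):
    q=np.linalg.inv(d["cam_to_world"])@np.append(p,1); return q[0]/q[2]*d["fx"]+d["cx"],q[1]/q[2]*d["fy"]+d["cy"]
def tool(p,a=None):
    "displacement in tool axes from now to p; a = wanted yaw of tool y axis (mod pi)"
    s=arm.observe(); M=R.from_rotvec(s["ee_rot"]).as_matrix()
    y=np.arctan2(M[1,1],M[0,1]); t=None
    if a is not None: t=-((a-y+np.pi/2)%np.pi-np.pi/2)  # tool z down
    print("clock",s["clock"],"pos",np.round(s["position"],4),"tool y yaw",round(y,4),"d_tool",np.round(M.T@(np.array(p)-s["position"]),4),"turn",t,"q7",s["joints"][6], "z",np.round(M[:,2],3),"f",np.round(s["force"],1),s["width"])
```

Run:
```python
from h import *
d=grab("top")
for n,u,v,z in [("board",450,207,.021),("boardNL",405,234,.021),("boardNR",494,235,.021),("boardFL",405,179,.021),("boardFR",494,179,.021),("gripL",334,237,.055),("gripR",358,237,.055),("bush",344,212,.025),("cap",207,220,.127),("stand",207,219,.048),("cup",263,220,.09),("can",253,271,.147),("vial",269,147,.075)]: print(n,pt(d,u,v,z).round(3))
w=grab("wrist"); print(np.array(w["mount"]).round(3),w["fx"],w["cx"],w["cy"])
cv2.imwrite("pics/c.png",cv2.resize(d["image"][160:290,180:360],None,fx=4,fy=4,interpolation=cv2.INTER_CUBIC))
tool([.45,.05,.3])
print(arm.observe()["joints"])
```

```text
board [ 0.596 -0.248  0.021]
boardNL [ 0.522 -0.128  0.021]
boardNR [ 0.524 -0.363  0.021]
boardFL [ 0.67  -0.128  0.021]
boardFR [ 0.674 -0.367  0.021]
gripL [0.509 0.061 0.055]
gripR [ 0.51  -0.001  0.055]
bush [0.577 0.035 0.025]
cap [0.541 0.372 0.127]
stand [0.55  0.394 0.048]
cup [0.547 0.241 0.09 ]
can [0.421 0.252 0.147]
vial [0.739 0.234 0.075]
[[-0.    -0.97  -0.244  0.066]
 [ 1.    -0.    -0.     0.001]
 [ 0.    -0.244  0.97  -0.157]
 [ 0.     0.     0.     1.   ]] 347.5025458850447 313.8935552125915 197.53154239706075
clock 0.2 pos [0.1857 0.5965 0.2263] tool y yaw 1.269 d_tool [-0.4148 -0.4433 -0.0733] turn None q7 -0.0750611448577907 z [-0.    -0.001 -1.   ] f [ 0.7  0.3 -1. ] 1.0007300763954234
[-1.37160587  0.43493712  0.02498094  1.57374083 -0.01159606  1.13397566
 -0.07506114]
```
View pics/c.png

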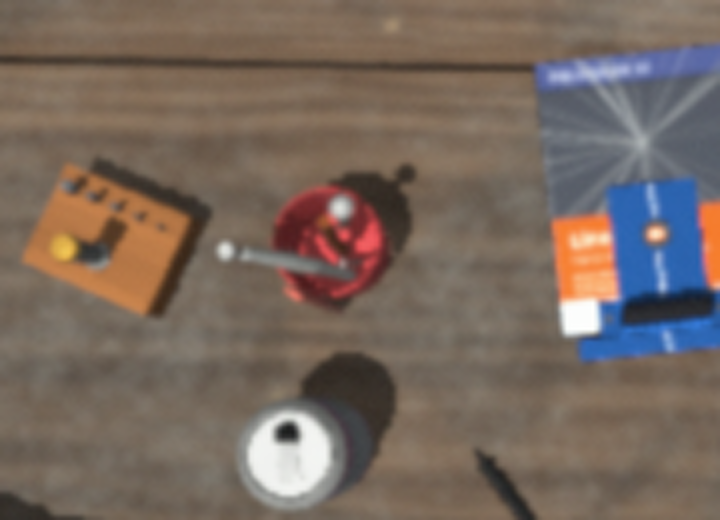

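The crop shows the brass cap at crop (63,248), the drill bits up and to the right of it, the cup, the can, and the template with its bushing at (655,233) and grip at (668,308). The template is turned slightly to the left. Next I move the arm over the template.

Emit:
{"method": "nudge_tcp", "body": {
  "ticks": [
    [-0.033, -0.032, -0.006, 0, 1],
    [-0.033, -0.032, -0.006, 0, 1],
    [-0.033, -0.032, -0.006, 0, 1],
    [-0.033, -0.032, -0.006, 0, 1],
    [-0.033, -0.032, -0.006, 0, 1],
    [-0.033, -0.032, -0.006, 0, 1],
    [-0.033, -0.032, -0.006, 0, 1],
    [-0.033, -0.032, 0, 0, 1],
    [-0.033, -0.032, 0, 0, 1],
    [-0.033, -0.032, 0, 0, 1]
  ]
}}

```text
clock: 1.2
position: [0.4062, 0.1913, 0.2689]
ee_rot: [0.472, 3.106, 0.001]
force: [0.9, 0.2, 0.0]
width: 0.999
gripper_force: 0.0
```

Emit:
{"method": "nudge_tcp", "body": {
  "ticks": [
    [-0.033, -0.032, 0, 0, 1],
    [-0.033, -0.032, 0, 0, 1],
    [-0.033, -0.032, 0, 0, 1],
    [0, 0, 0, 0.15, 1],
    [0, 0, 0, 0.15, 1],
    [0, 0, 0, 0.15, 1],
    [0, 0, 0, 0.15, 1],
    [0, 0, 0, 0.15, 1],
    [0, 0, 0, 0.15, 1],
    [0, 0, 0, 0.15, 1]
  ]
}}

```text
clock: 2.2
position: [0.4715, 0.072, 0.2687]
ee_rot: [-1.973, -2.445, 0.0]
force: [-0.2, 0.2, 0.0]
width: 0.998
gripper_force: 0.0
```

Emit:
{"method": "nudge_tcp", "body": {
  "ticks": [
    [0, 0, 0.03, 0.12, 1],
    [0, 0, 0.03, 0, 1],
    [0, 0, 0, 0, 1],
    [0, 0, 0, 0, 1]
  ]
}}

```text
clock: 2.6
position: [0.4716, 0.0719, 0.2091]
ee_rot: [-2.108, -2.329, 0.001]
force: [0.5, -0.4, 1.0]
width: 1.005
gripper_force: 0.0
```

Run:
```python
from h import *
tool([.51,.03,.2],0.1)
d=grab("wrist"); cv2.imwrite("pics/w1.png",d["image"])
```

```text
clock 2.6 pos [0.4716 0.0719 0.2091] tool y yaw 0.0991 d_tool [-0.0455  0.0341  0.0091] turn -0.0008545470580729742 q7 -0.012796296290747423 z [-0.001 -0.    -1.   ] f [ 0.5 -0.4  1. ] 1.0046683132322436
```

View pics/w1.png

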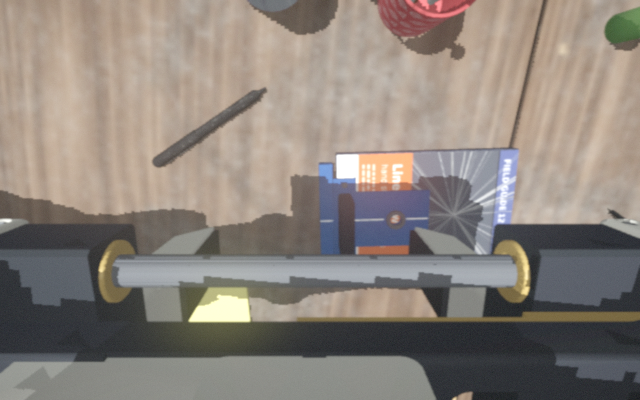

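The wrist view has the template at (320–430, 165–250), partly hidden by the gripper. I shift back so that all of it shows.

Emit:
{"method": "nudge_tcp", "body": {
  "ticks": [
    [0.025, 0.02, 0, 0, 1],
    [0.025, 0.02, 0, 0, 1],
    [0.01, 0.005, 0, 0, 1],
    [0, 0, 0, 0, 1],
    [0, 0, 0, 0, 1]
  ]
}}

```text
clock: 3.15
position: [0.5104, 0.1352, 0.2094]
ee_rot: [2.109, 2.328, 0.0]
force: [0.6, -0.4, 0.2]
width: 1.001
gripper_force: 0.0
```

Run:
```python
from h import *
d=grab("wrist"); np.save("pics/w2.npy",d,allow_pickle=True); cv2.imwrite("pics/w2.png",cv2.resize(d["image"][70:270,200:460],None,fx=3,fy=3,interpolation=cv2.INTER_CUBIC))
```

```text
(no output)
```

View pics/w2.png

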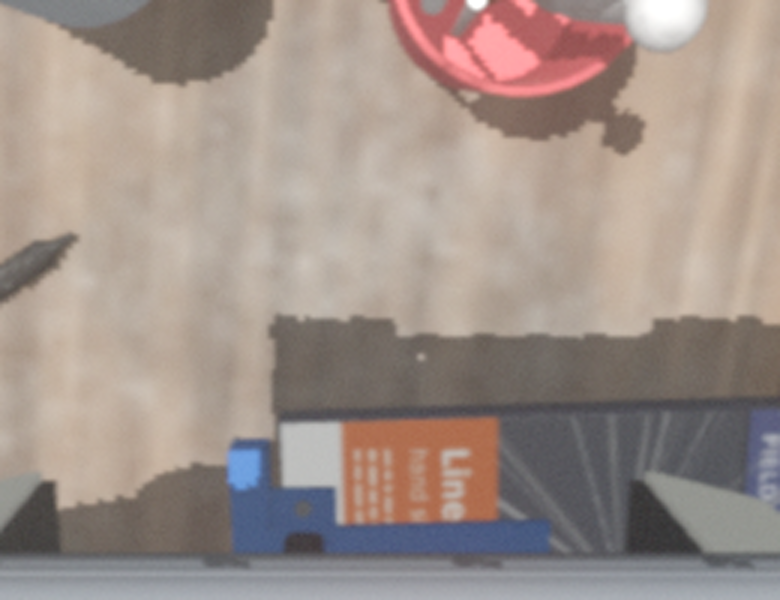

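I moved the wrong way: the camera looks to the tool's +x side, so I shift by tool -x.

Emit:
{"method": "nudge_tcp", "body": {
  "ticks": [
    [-0.045, 0, 0, 0, 1],
    [-0.045, 0, 0, 0, 1],
    [-0.045, 0, 0, 0, 1],
    [-0.03, 0, 0, 0, 1],
    [0, 0, 0, 0, 1],
    [0, 0, 0, 0, 1]
  ]
}}

```text
clock: 3.8
position: [0.5262, -0.0295, 0.2091]
ee_rot: [-2.113, -2.325, -0.001]
force: [0.0, 0.8, 0.3]
width: 1.0
gripper_force: 0.0
```

Run:
```python
from h import *
d=grab("wrist"); np.save("pics/w3.npy",d,allow_pickle=True)
c=[proj(d,p) for p in [(.47,.09,.02),(.6,.02,.02),(.5,-.03,.02)]]; print(c)
cv2.imwrite("pics/w3.png",cv2.resize(d["image"][40:240,200:420],None,fx=3,fy=3,interpolation=cv2.INTER_NEAREST))
```

```text
[(np.float64(266.2296085339228), np.float64(45.80258173083695)), (np.float64(393.76281433052696), np.float64(135.51975163949942)), (np.float64(288.5026108609129), np.float64(175.83297800616168))]
```

View pics/w3.png

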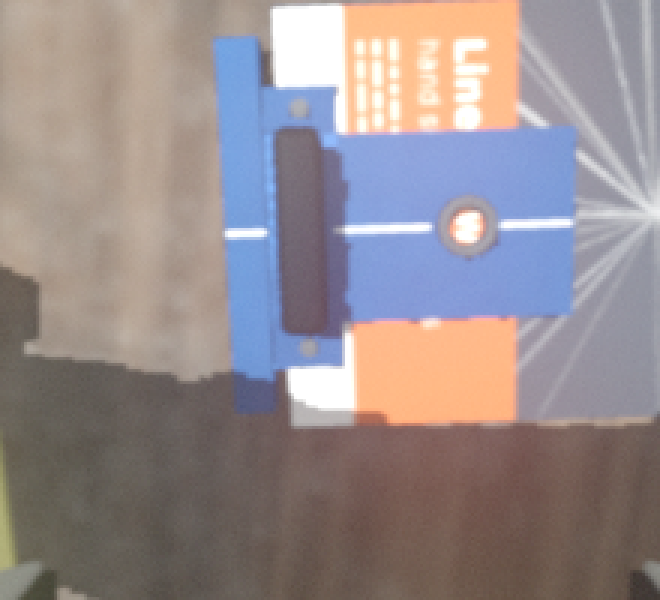

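The template is fully visible. Crop positions (3x, offset 200,40): centre line (225,234)→(572,222), bushing (469,226), grip x 275–327, y 127–333, fence outer edge (215,38)→(237,412). I fit these now.

Run:
```python
from h import *
d=np.load("pics/w3.npy",allow_pickle=True).item(); im=d["image"]; hsv=cv2.cvtColor(im,cv2.COLOR_BGR2HSV)
# centre line: centroid per column of brightness inside blue plate
P=[]
for u in list(range(276,289))+list(range(313,342))+list(range(368,390)):
    col=im[108:125,u,2].astype(float); w=np.clip(col-np.median(col)-25,0,None)
    if w.sum()>60: P.append(pt(d,u,108+(w*np.arange(17)).sum()/w.sum(),.019)[:2])
P=np.array(P); vx,vy,x0,y0=cv2.fitLine(P.astype(np.float32),cv2.DIST_HUBER,0,1e-3,1e-3).ravel(); a=np.arctan(vy/vx); print("line",len(P),a,x0,y0)
# fence outer edge
blue=cv2.inRange(hsv,(100,120,40),(125,255,255))
E=np.array([pt(d,np.flatnonzero(blue[v,262:300])[0]+262-.5,v,.019)[:2] for v in range(55,160) if blue[v,262:300].any()])
vx,vy,ex,ey=cv2.fitLine(E.astype(np.float32),cv2.DIST_HUBER,0,1e-3,1e-3).ravel(); print("fence yaw",np.arctan(-vx/vy))
D=np.array([np.cos(a),np.sin(a)]); p0=np.array([x0,y0]); k=np.array([-vy,vx]) # normal
t=np.dot(k,np.array([ex,ey])-p0)/np.dot(k,D); O=p0+D*t+.014*D; print("origin via fence",O)
# far edge of plate
F=np.array([pt(d,np.flatnonzero(blue[v,340:400])[-1]+340+.5,v,.019)[:2] for v in range(86,140)]); print("far edge proj",np.median((F-O)@D))
# grip top centre
dark=(hsv[70:160,285:316,2]<65).astype(np.uint8); n,l,st,c=cv2.connectedComponentsWithStats(dark); i=1+st[1:,4].argmax(); print("grip blob",st[i],c[i]+[285,70])
b=pt(d,200+469/3,40+226/3,.025)[:2]; print("bush local",(b-O)@D,(b-O)@[-D[1],D[0]])
for u in (275,327):
  print("grip edge local",(pt(d,200+u/3,40+230/3,.055)[:2]-O)@D)
G=O+.012*D; print("grip",G); tool([*G,.047-.019+.0],a)
```

```text
line 63 0.12706862 0.5270339 0.031835303
fence yaw 0.13737412
origin via fence [0.4978666  0.02810897]Traceback (most recent call last):
  File "<stdin>", line 16, in <module>
IndexError: index -1 is out of bounds for axis 0 with size 0
```

Run:
```python
from h import *
d=np.load("pics/w3.npy",allow_pickle=True).item()
a=.130; D=np.array([np.cos(a),np.sin(a)]); N=np.array([-D[1],D[0]]); O=np.array([.4979,.0281])
for n,u,v,z in [("bush",469,226,.025),("far",575,222,.019),("cornerA",577,126,.019),("cornerB",572,316,.019),("gripn",275,230,.051),("gripf",327,230,.051),("gripL",300,127,.051),("gripR",303,333,.051),("fenceL",238,38,.019),("fenceR",255,412,.019)]:
    p=pt(d,200+u/3,40+v/3,z)[:2]-O; print(n,(p@D).round(4),(p@N).round(4))
G=O+.012*D; print("grip",G); tool([*G,.047-.019],a)
```

```text
bush 0.0629 -0.0006
far 0.0979 -0.0006
cornerA 0.098 0.029
cornerB 0.0975 -0.0309
gripn 0.0026 0.0008
gripf 0.018 0.0002
gripL 0.0113 0.0294
gripR 0.0096 -0.0298
fenceL -0.0079 0.0588
fenceR -0.0092 -0.0595
grip [0.50979874 0.02965561]
clock 3.85 pos [ 0.5263 -0.0281  0.2089] tool y yaw 0.098 d_tool [ 0.0589 -0.0108  0.181 ] turn -0.03199165856087505 q7 0.25516203215101674 z [-0.     0.001 -1.   ] f [ 0.4  1.4 -0.3] 0.9993340478060598
```

Emit:
{"method": "nudge_tcp", "body": {
  "ticks": [
    [0.03, -0.012, 0.02, -0.032, 0.5],
    [0.029, 0, 0.03, 0, 0.5],
    [0, 0, 0.03, 0, 0.5],
    [0, 0, 0, 0, 0.5],
    [0, 0, 0, 0, 0.5]
  ]
}}

```text
clock: 4.35
position: [0.5079, 0.0296, 0.1291]
ee_rot: [-2.07, -2.362, 0.001]
force: [-0.7, -0.0, 0.3]
width: 0.616
gripper_force: 0.0
```

Run:
```python
from h import *
tool([.5086,.0295,.028],.130)
```

```text
clock 4.35 pos [0.5079 0.0296 0.1291] tool y yaw 0.1316 d_tool [-0.0002  0.0007  0.1011] turn 0.0016089405995536321 q7 0.22024559281622663 z [-0.001 -0.    -1.   ] f [-0.7 -0.   0.3] 0.6159660425590238
```

Emit:
{"method": "nudge_tcp", "body": {
  "ticks": [
    [0, 0.0005, 0.03, 0, 0.5],
    [0, 0, 0.03, 0, 0.5],
    [0, 0, 0.02, 0, 0.5],
    [0, 0, 0.015, 0, 0.5],
    [0, 0, 0.006, 0, 0.5],
    [0, 0, 0, 0, 0.5]
  ]
}}

```text
clock: 4.95
position: [0.5094, 0.0292, 0.0284]
ee_rot: [2.072, 2.361, 0.001]
force: [0.2, 0.2, 1.1]
width: 0.504
gripper_force: 0.0
```

Emit:
{"method": "nudge_tcp", "body": {
  "ticks": [
    [0, 0, 0, 0, 0],
    [0, 0, 0, 0, 0],
    [0, 0, 0, 0, 0],
    [0, 0, 0, 0, 0],
    [0, 0, 0, 0, 0],
    [0, 0, 0, 0, 0],
    [0, 0, 0, 0, 0],
    [0, 0, 0, 0, 0]
  ],
  "force": 30
}}

```text
clock: 5.75
position: [0.5088, 0.0295, 0.028]
ee_rot: [2.071, 2.362, 0.001]
force: [-1.7, 0.9, 5.6]
width: 0.153
gripper_force: 30.0
```

```bash
python3 -c "
from h import *
tool([.5086,.0295,.028],.130)"
```

```text
clock 5.75 pos [0.5088 0.0295 0.028 ] tool y yaw 0.1309 d_tool [-0.     -0.0002  0.    ] turn 0.0009097793908536822 q7 0.32416681695001753 z [ 0.  0. -1.] f [-1.7  0.9  5.6] 0.15343193638024857
```

The opening of 14 mm matches the grip. I lift and carry it towards the board, keeping the board visible to the wrist camera.

Emit:
{"method": "nudge_tcp", "body": {
  "ticks": [
    [0, 0, -0.01, 0, 0],
    [0, 0, -0.03, 0, 0],
    [0, 0, -0.04, 0, 0],
    [0, 0, -0.04, 0, 0],
    [-0.02, 0, -0.04, 0, 0],
    [-0.04, 0, -0.04, 0, 0],
    [-0.04, 0, -0.03, 0, 0],
    [-0.04, 0, 0, 0, 0],
    [-0.04, 0, 0, 0, 0],
    [-0.04, 0, 0, 0, 0]
  ]
}}

```text
clock: 6.75
position: [0.5365, -0.1855, 0.2538]
ee_rot: [2.071, 2.362, 0.001]
force: [1.3, 0.9, -1.9]
width: 0.149
gripper_force: 30.0
```

Emit:
{"method": "nudge_tcp", "body": {
  "ticks": [
    [-0.04, 0, 0, 0, 0],
    [-0.04, 0, 0, 0, 0],
    [-0.04, 0, 0, 0, 0],
    [-0.04, 0, 0, 0, 0],
    [-0.03, 0, 0, 0, 0],
    [0, 0, 0, 0.119, 0],
    [0, 0, 0, 0, 0],
    [0, 0, 0, 0, 0],
    [0, 0, 0, 0, 0]
  ]
}}

```text
clock: 7.65
position: [0.5619, -0.3712, 0.2532]
ee_rot: [-2.204, -2.238, -0.001]
force: [0.1, -0.1, -1.5]
width: 0.153
gripper_force: 30.0
```

Run:
```python
from h import *
tool([.53,-.38,.26],.012)
d=grab("wrist"); np.save("pics/w4.npy",d,allow_pickle=True); cv2.imwrite("pics/w4.png",d["image"])
```

```text
clock 7.65 pos [ 0.5619 -0.3712  0.2532] tool y yaw 0.0157 d_tool [-0.0083 -0.032  -0.0068] turn 0.0037055769525531357 q7 0.8082869801664856 z [ 0.     0.001 -1.   ] f [ 0.1 -0.1 -1.5] 0.15332684183713255
```

View pics/w4.png

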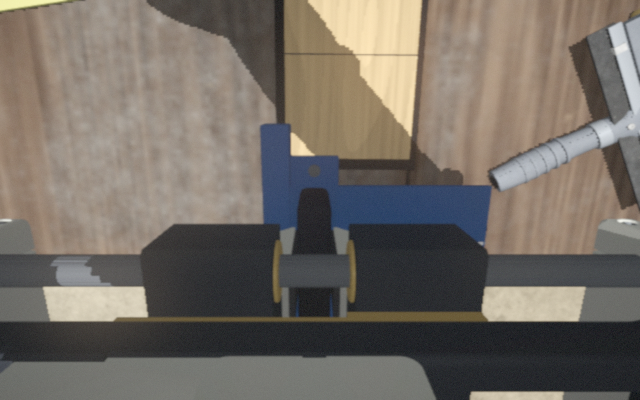

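The board is visible: near edge at u≈284, far edge at u≈418, right end at v≈160, pencil line at v≈54. I fit the edges subpixel with gradients.

Create board.py:
```python
from h import *
def sub(p,sgn):
    g=sgn*np.diff(p); i=g.argmax(); lo,hi=max(i-2,0),i+3; w=np.clip(g[lo:hi],0,None); return (w*np.arange(lo,lo+len(w))).sum()/w.sum()+.5, g[i]
def fit(P):
    P=np.array(P,np.float32); v=cv2.fitLine(P,cv2.DIST_HUBER,0,1e-4,1e-4).ravel(); r=np.abs((P-v[2:])@[-v[1],v[0]]); k=r<.0015
    v=cv2.fitLine(P[k],cv2.DIST_HUBER,0,1e-4,1e-4).ravel(); return v,k.sum(),len(P),np.std(((P-v[2:])@[-v[1],v[0]])[k])
def edges(d,u0,u1,rows,f0,f1,frows,line,cols,z=.021):
    g=cv2.GaussianBlur(d["image"],(1,3),0)[:,:,2].astype(float)
    N=[pt(d,u0+sub(g[v,u0:u1],1)[0],v,z)[:2] for v in rows]
    F=[pt(d,f0+sub(g[v,f0:f1],-1)[0],v,z)[:2] for v in frows]
    L=[]
    for u in cols:
        c=g[line-5:line+6,u]; w=np.clip(np.median(c)-c-8,0,None)
        if w.sum()>10: L.append(pt(d,u,line-5+(w*np.arange(11)).sum()/w.sum(),z)[:2])
    out={}
    for n,P in (("near",N),("far",F),("line",L)):
        v,k,m,s=fit(P); yaw=np.arctan(v[1]/v[0]) if n=="line" else np.arctan(-v[0]/v[1]); out[n]=(v,yaw); print(n,"yaw",yaw.round(4),k,m,s.round(5),v[2:])
    a=np.mean([out["near"][1],out["far"][1]]); D=np.array([np.cos(a),np.sin(a)]); l=out["line"][0]; n=out["near"][0]
    t=((n[2:]-l[2:])@[-n[1],n[0]])/(l[:2]@[-n[1],n[0]]); M=l[2:]+t*l[:2]
    print("mark",M,"yaw",a,"depth",np.median((np.array(F)-M)@D)); return M,a
```

Run:
```python
from board import *
d=np.load("pics/w4.npy",allow_pickle=True).item(); im=d["image"]
print(im[20,274:294,2],im[100,274:294,2],im[30,408:430,2],im[48:60,350,2])
M,a=edges(d,277,293,range(3,118),408,428,range(3,150),54,range(292,412))
```

```text
[ 60  45  39  40  42  39  43  42  41  66 109 127 135 132 135 137 140 139
 143 143] [ 83  74  64  61  63  60  61  61  64  63  83 119 138 141 141 143 143 141
 141 140] [237 236 238 237 238 239 239 239 235 232 221 182 124  94  95  94  94 102
 131 144 152 152] [242 233 191 157 154 137 126 145 156 156 156 159]
near yaw 0.007 115 115 0.00012 [ 0.52803737 -0.25477538]
far yaw 0.0048 147 147 0.00013 [ 0.6677796 -0.2474694]
line yaw 0.0041 113 118 1e-04 [ 0.59854037 -0.24710274]
mark [ 0.5279857  -0.24739283] yaw 0.0058989087 depth 0.13977001381776966
```

Clean fit: the depth reads 139.8 mm against 140. Next I go to above the near edge, 5 mm short of it.

Emit:
{"method": "nudge_tcp", "body": {
  "ticks": [
    [0.04, -0.009, 0, 0.0098, 0],
    [0.04, -0.009, 0.02, 0, 0],
    [0.04, -0.01, 0.04, 0, 0],
    [0.004, 0, 0.04, 0, 0],
    [0, 0, 0.04, 0, 0],
    [0, 0, 0, 0, 0],
    [0, 0, 0, 0, 0]
  ]
}}

```text
clock: 8.4
position: [0.5343, -0.2538, 0.1191]
ee_rot: [-2.218, -2.224, 0.001]
force: [-0.2, -0.8, -0.3]
width: 0.15
gripper_force: 30.0
```

```bash
python3 -c "
from h import *
tool([.535,-.2474,.037],.006)"
```

```text
clock 8.4 pos [ 0.5343 -0.2538  0.1191] tool y yaw 0.0029 d_tool [0.0064 0.0008 0.0821] turn -0.0030656199116112504 q7 0.7162560365615225 z [-0.001 -0.    -1.   ] f [-0.2 -0.8 -0.3] 0.14985703525393262
```

Emit:
{"method": "nudge_tcp", "body": {
  "ticks": [
    [0.0064, 0, 0.03, -0.003, 0],
    [0, 0, 0.03, 0, 0],
    [0, 0, 0.015, 0, 0],
    [0, 0, 0.007, 0, 0],
    [0, 0, 0, 0, 0],
    [0, 0, 0, 0, 0]
  ]
}}

```text
clock: 9.0
position: [0.5351, -0.2482, 0.0377]
ee_rot: [2.215, 2.225, 0.001]
force: [0.9, -0.7, -1.6]
width: 0.151
gripper_force: 30.0
```

Run:
```python
from h import *
tool([.54,-.2474,.034],.006)
d=grab("wrist"); np.save("pics/w5.npy",d,allow_pickle=True); cv2.imwrite("pics/w5.png",d["image"])
```

```text
clock 9.0 pos [ 0.5351 -0.2482  0.0377] tool y yaw 0.0048 d_tool [0.0008 0.0049 0.0037] turn -0.0011975200905531835 q7 0.77675651875216 z [ 0.002 -0.001 -1.   ] f [ 0.9 -0.7 -1.6] 0.15111516863475588
```

View pics/w5.png

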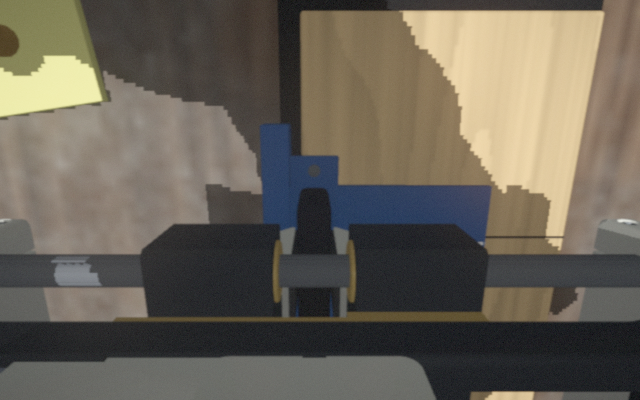

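The fence's inner edge (u≈291) is about 9 px outside the board edge (u≈301), about 5 mm as planned. I lower it slightly, then push the fence against the edge.

Emit:
{"method": "nudge_tcp", "body": {
  "ticks": [
    [0, 0, 0.002, 0, 0],
    [0, 0.002, 0, 0, 0],
    [0, 0.001, 0, 0, 0],
    [0, 0, 0, 0, 0]
  ]
}}

```text
clock: 9.45
position: [0.537, -0.2478, 0.0351]
ee_rot: [2.216, 2.226, -0.0]
force: [-2.8, 0.1, 4.9]
width: 0.151
gripper_force: 30.0
```

Emit:
{"method": "nudge_tcp", "body": {
  "ticks": [
    [0, 0.001, 0, 0, 0],
    [0, 0, 0, 0, 0]
  ]
}}

```text
clock: 9.65
position: [0.5379, -0.2478, 0.0351]
ee_rot: [2.216, 2.226, -0.0]
force: [-3.6, 0.5, 4.7]
width: 0.15
gripper_force: 30.0
```

Emit:
{"method": "nudge_tcp", "body": {
  "ticks": [
    [0, 0.001, 0, 0, 0],
    [0, 0, 0, 0, 0]
  ]
}}

```text
clock: 9.85
position: [0.539, -0.2478, 0.0351]
ee_rot: [2.216, 2.226, -0.0]
force: [-3.6, 0.9, 5.0]
width: 0.148
gripper_force: 30.0
```

Emit:
{"method": "nudge_tcp", "body": {
  "ticks": [
    [0, 0.001, 0, 0, 0],
    [0, 0, 0, 0, 0]
  ]
}}

```text
clock: 10.05
position: [0.5399, -0.2479, 0.035]
ee_rot: [2.216, 2.226, -0.0]
force: [-4.1, 0.5, 5.8]
width: 0.148
gripper_force: 30.0
```

Emit:
{"method": "nudge_tcp", "body": {
  "ticks": [
    [0, 0.001, 0, 0, 0],
    [0, 0, 0, 0, 0]
  ]
}}

```text
clock: 10.25
position: [0.5407, -0.2478, 0.0351]
ee_rot: [-2.216, -2.226, 0.0]
force: [-3.8, 0.8, 5.2]
width: 0.15
gripper_force: 30.0
```

Emit:
{"method": "nudge_tcp", "body": {
  "ticks": [
    [0, 0.001, 0, 0, 0],
    [0, 0, 0, 0, 0]
  ]
}}

```text
clock: 10.45
position: [0.5408, -0.2479, 0.0351]
ee_rot: [-2.216, -2.225, 0.001]
force: [-7.5, 0.7, 10.3]
width: 0.149
gripper_force: 30.0
```

Emit:
{"method": "nudge_tcp", "body": {
  "ticks": [
    [0, 0.001, 0, 0, 0],
    [0, 0, 0, 0, 0]
  ]
}}

```text
clock: 10.65
position: [0.5407, -0.2479, 0.0351]
ee_rot: [-2.215, -2.223, 0.002]
force: [-10.7, 2.2, 12.9]
width: 0.147
gripper_force: 30.0
```

The fence is against the edge: x stays at 0.5407 while the force rises. I settle it down and let go.

Emit:
{"method": "nudge_tcp", "body": {
  "ticks": [
    [0, 0, 0.0005, 0, 0],
    [0, 0, 0, 0, 0]
  ]
}}

```text
clock: 10.85
position: [0.5407, -0.2479, 0.035]
ee_rot: [-2.215, -2.223, 0.002]
force: [-13.4, 2.8, 18.8]
width: 0.152
gripper_force: 30.0
```

Emit:
{"method": "nudge_tcp", "body": {
  "ticks": [
    [0, 0, 0, 0, 0.35],
    [0, 0, 0, 0, 0.35],
    [0, 0, 0, 0, 0.35],
    [0, 0, 0, 0, 0.35]
  ]
}}

```text
clock: 11.25
position: [0.5436, -0.2472, 0.0338]
ee_rot: [2.215, 2.227, 0.0]
force: [-0.2, -0.3, 0.1]
width: 0.349
gripper_force: 0.0
```

Emit:
{"method": "nudge_tcp", "body": {
  "ticks": [
    [0, -0.001, -0.002, 0, 0.45],
    [0, 0, -0.02, 0, 0.45],
    [0, 0, -0.03, 0, 0.45],
    [0, 0, -0.04, 0, 0.45],
    [-0.02, 0, -0.04, 0, 0.45],
    [-0.04, 0, -0.04, 0, 0.45],
    [-0.04, 0, 0, 0, 0.45],
    [0, 0, 0, 0, 0.45],
    [0, 0, 0, 0, 0.45]
  ]
}}

```text
clock: 12.15
position: [0.5421, -0.3438, 0.2011]
ee_rot: [2.218, 2.225, -0.0]
force: [-0.4, 0.7, -0.7]
width: 0.451
gripper_force: 0.0
```

Run:
```python
from h import *
tool([.54,-.2474,.034],.006)
d=grab("wrist"); np.save("pics/w6.npy",d,allow_pickle=True); cv2.imwrite("pics/w6.png",cv2.resize(d["image"][0:240,200:520],None,fx=2.5,fy=2.5,interpolation=cv2.INTER_NEAREST))
```

```text
clock 12.15 pos [ 0.5421 -0.3438  0.2011] tool y yaw 0.0029 d_tool [ 0.0964 -0.0018  0.1671] turn -0.0031395800233862126 q7 0.7968275098728009 z [-0. -0. -1.] f [-0.4  0.7 -0.7] 0.4511851983727408
```

View pics/w6.png

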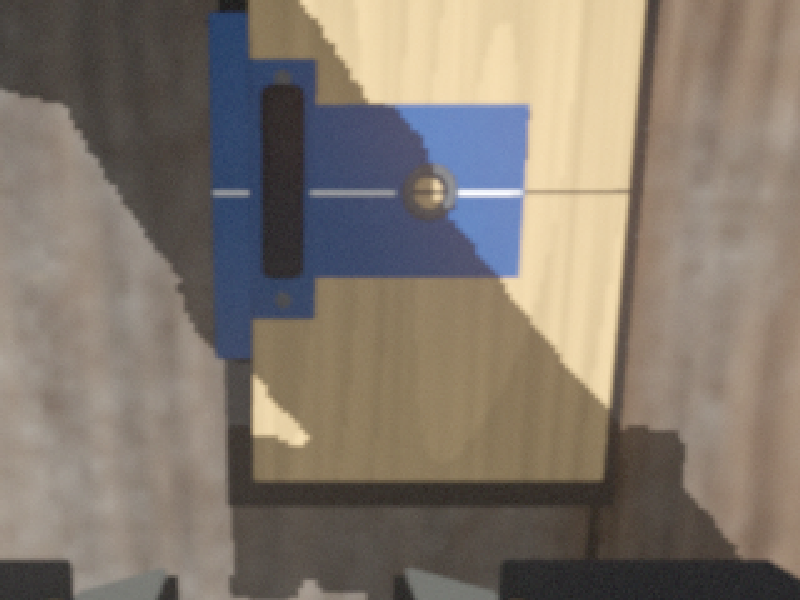

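The template is flush (fence edge along the board edge), its white line is collinear with the pencil line at crop v≈192, and the bushing is at crop (431,192). Next I carry the gripper high over to the punch.

Run:
```python
from h import *
d=np.load("pics/w6.npy",allow_pickle=True).item()
for u,v,z in [(431,192,.031),(213,192,.025),(523,192,.025),(630,190,.021),(250,192,.025)]: print(pt(d,200+(u-.5)/2.5,(v-.5)/2.5,z).round(4))
t=grab("top"); hsv=cv2.cvtColor(t["image"],cv2.COLOR_BGR2HSV); r=hsv[205:235,185:225]; m=cv2.inRange(r,(20,150,120),(32,255,255)); ys,xs=np.nonzero(m); print("cap",len(xs),xs.mean()+185,ys.mean()+205,pt(t,xs.mean()+185,ys.mean()+205,.122))
print("brush tip",pt(t,180+225/4,160+250/4,.17))
```

```text
[ 0.5933 -0.2483  0.031 ]
[ 0.5149 -0.2479  0.025 ]
[ 0.6278 -0.2477  0.025 ]
[ 0.6681 -0.2465  0.021 ]
[ 0.5284 -0.2479  0.025 ]
cap 21 195.85714285714286 221.8095238095238 [0.53674832 0.40099615 0.122     ]
brush tip [0.53363791 0.29153271 0.17      ]
```

Emit:
{"method": "nudge_tcp", "body": {
  "ticks": [
    [0.02, 0, -0.03, 0, 0.45],
    [0.04, 0, -0.03, 0, 0.45],
    [0.047, 0.002, -0.02, 0, 0.45],
    [0.047, 0.002, -0.02, 0, 0.45],
    [0.047, 0.002, 0, 0, 0.45],
    [0.047, 0.002, 0, 0, 0.45],
    [0.047, 0.002, 0, 0, 0.45],
    [0.047, 0.002, 0, 0, 0.45],
    [0.047, 0.002, 0, 0, 0.45],
    [0.047, 0.002, 0, 0, 0.45]
  ]
}}

```text
clock: 13.25
position: [0.5553, 0.0947, 0.3001]
ee_rot: [-2.212, -2.229, 0.0]
force: [-0.2, 0.3, -0.3]
width: 0.447
gripper_force: 0.0
```

Emit:
{"method": "nudge_tcp", "body": {
  "ticks": [
    [0.047, 0.002, 0, 0, 0.45],
    [0.047, 0.002, 0, 0, 0.45],
    [0.047, 0.002, 0, 0, 0.45],
    [0.047, 0.002, 0, 0, 0.45],
    [0.045, 0.002, 0, 0, 0.45],
    [0, 0, 0, -0.13, 0.45],
    [0, 0, 0, -0.13, 0.45],
    [0, 0, 0, -0.13, 0.45],
    [0, 0, 0, -0.13, 0.45],
    [0, 0, 0, 0, 0.45]
  ]
}}

```text
clock: 14.25
position: [0.564, 0.3254, 0.2998]
ee_rot: [-1.563, -2.724, 0.001]
force: [-0.9, -0.3, 0.1]
width: 0.448
gripper_force: 0.0
```

Emit:
{"method": "nudge_tcp", "body": {
  "ticks": [
    [0, 0, 0, 0, 0.45],
    [0, 0, 0, 0, 0.45]
  ],
  "quiet": true
}}

```text
ok
```

Create cap.py:
```python
from h import *
d=grab("wrist"); hsv=cv2.cvtColor(d["image"],cv2.COLOR_BGR2HSV)
m=cv2.inRange(hsv,(18,130,90),(34,255,255)); u,v=map(int,proj(d,(.537,.401,.127))); print("exp",u,v)
n,l,st,c=cv2.connectedComponentsWithStats(m)
for i in range(1,n):
    if st[i,4]>25 and abs(c[i]-[u,v]).max()<60: print(st[i],c[i].round(1),pt(d,*c[i],.127).round(4))
```

```bash
python3 cap.py; python3 -c "
from h import *
tool([.537,.401,.071],.52)"
```

```text
exp 329 95
clock 14.5 pos [0.5649 0.3247 0.3001] tool y yaw 0.5232 d_tool [0.08   0.014  0.2292] turn 0.003224528860134468 q7 0.07380684060241961 z [-0. -0. -1.] f [ 0.2 -0.3  0.3] 0.4499479557441299
```

Run:
```python
from h import *
d=grab("wrist"); np.save("pics/w7.npy",d,allow_pickle=True); h=cv2.cvtColor(d["image"],cv2.COLOR_BGR2HSV)
cv2.imwrite("pics/w7.png",cv2.resize(d["image"][0:200,240:420],None,fx=3,fy=3,interpolation=cv2.INTER_NEAREST))
c=h[75:116:3,305:355:5]; print("\n".join(" ".join("%3d/%3d/%3d"%tuple(p) for p in r) for r in c))
```

```text
13/ 37/187  14/ 32/186  13/ 30/196  14/ 87/241  15/ 99/247  14/100/245  15/ 99/243  14/101/234  15/ 99/236  14/ 99/234
 13/ 34/187  14/ 36/185  13/ 65/221  14/ 96/250  14/ 98/245  15/ 98/246  14/101/234  15/ 99/236  14/ 99/235  14/102/231
 13/ 36/189  13/ 51/196  14/ 95/252  15/ 96/246  14/ 99/248  15/100/236  14/102/236  15/102/236  14/101/232  14/100/236
 13/ 42/189  14/ 92/249  15/ 98/247  15/ 98/248  16/102/233  18/102/234  15/100/237  14/ 99/234  14/101/234  14/101/238
 15/ 86/237  15/ 98/249  15/ 98/246  14/ 99/244  27/ 79/255  26/ 82/255  18/106/231  14/103/232  14/ 99/238  14/ 99/236
 15/ 95/251  14/ 97/246  14/ 98/241  17/106/227  30/ 73/255  25/ 85/255  21/100/255  14/101/238  14/ 99/236  14/102/238
 15/ 96/246  14/ 97/246  14/ 99/238  19/ 81/233  28/ 76/255  26/ 81/255  22/ 95/255  14/100/238  14/101/238  14/ 99/240
 15/ 98/247  14/100/237  14/ 99/239  17/ 40/228  24/ 87/255  24/ 91/255  21/100/253  14/100/236  14/ 98/240  14/ 99/242
 14/ 97/240  14/ 99/238  14/ 98/239  24/  6/226  21/ 97/255  22/ 95/255  18/105/223  14/101/240  14/ 98/242  15/ 99/240
 14/101/238  14/ 99/238  14/ 99/239  13/ 42/230  16/ 78/170  18/105/194  12/109/161  15/ 98/241  15/100/242  14/101/241
 14/ 98/240  15/100/239  14/ 99/237  14/101/234  11/ 90/159  12/107/158  11/108/161  14/105/220  14/ 98/241  14/100/246
 15/ 99/239  14/ 98/239  14/ 98/236  15/ 99/239  13/108/192  12/112/160  12/109/161  14/109/187  14/ 97/245  14/ 95/250
 15/100/238  14/100/237  14/100/237  15/100/236  14/ 99/238  11/108/160  12/111/161  11/109/162  14/ 96/249  14/ 98/245
 14/100/238  14/ 99/237  14/ 99/238  14/ 99/241  14/101/242  12/110/163  12/112/160  12/109/166  15/ 98/247  14/ 99/238
```

```bash
sed -i 's/(18,130,90),(34,255,255)/(18,60,225),(36,255,255)/' cap.py; python3 cap.py
```

```text
exp 329 94
[320  84  18  18 246] [328.5  92.4] [0.5356 0.4024 0.127 ]
```

Emit:
{"method": "nudge_tcp", "body": {
  "ticks": [
    [0.041, 0.007, 0, 0.003, 0.35],
    [0.041, 0.006, 0, 0, 0.35],
    [0, 0, 0.04, 0, 0.35],
    [0, 0, 0.04, 0, 0.35],
    [0, 0, 0.02, 0, 0.35],
    [0, 0, 0, 0, 0.35],
    [0, 0, 0, 0, 0.35]
  ]
}}

```text
clock: 15.3
position: [0.5358, 0.402, 0.2009]
ee_rot: [1.574, 2.719, 0.0]
force: [-0.3, -0.2, 0.3]
width: 0.346
gripper_force: 0.0
```

```bash
python3 -c "
from h import *
tool([.5356,.4024,.071],.52)"
```

```text
clock 15.3 pos [0.5358 0.402  0.2009] tool y yaw 0.5215 d_tool [ 0.0004 -0.      0.1299] turn 0.001452431979080071 q7 -0.02719665417154009 z [ 0.  0. -1.] f [-0.3 -0.2  0.3] 0.3462055048302511
```

Emit:
{"method": "nudge_tcp", "body": {
  "ticks": [
    [0, 0, 0.04, 0, 0.35],
    [0, 0, 0.03, 0, 0.35],
    [0, 0, 0.03, 0, 0.35],
    [0, 0, 0.02, 0, 0.35],
    [0, 0, 0.01, 0, 0.35],
    [0, 0, 0, 0, 0.35]
  ]
}}

```text
clock: 15.9
position: [0.5358, 0.4021, 0.0705]
ee_rot: [1.573, 2.719, 0.0]
force: [-0.2, -0.3, -0.2]
width: 0.351
gripper_force: 0.0
```

Emit:
{"method": "nudge_tcp", "body": {
  "ticks": [
    [0, 0, 0, 0, 0],
    [0, 0, 0, 0, 0],
    [0, 0, 0, 0, 0],
    [0, 0, 0, 0, 0],
    [0, 0, 0, 0, 0],
    [0, 0, 0, 0, 0]
  ],
  "force": 25
}}

```text
clock: 16.5
position: [0.5363, 0.4025, 0.0718]
ee_rot: [1.572, 2.719, 0.004]
force: [-0.6, -0.1, 6.2]
width: 0.166
gripper_force: 25.0
```

The opening is 15.3 mm with an upward push, so the pads may be catching the cap's lower edge. I regrip 5 mm lower.

Emit:
{"method": "nudge_tcp", "body": {
  "ticks": [
    [0, 0, 0, 0, 0.35],
    [0, 0, 0, 0, 0.35],
    [0, 0, 0, 0, 0.35],
    [0, 0, 0.005, 0, 0.35],
    [0, 0, 0, 0, 0.35]
  ]
}}

```text
clock: 17.0
position: [0.535, 0.4016, 0.0643]
ee_rot: [-1.573, -2.719, 0.002]
force: [0.3, 0.3, -1.3]
width: 0.349
gripper_force: 0.0
```

Emit:
{"method": "nudge_tcp", "body": {
  "ticks": [
    [0, 0, 0, 0, 0],
    [0, 0, 0, 0, 0],
    [0, 0, 0, 0, 0],
    [0, 0, 0, 0, 0],
    [0, 0, 0, 0, 0],
    [0, 0, 0, 0, 0]
  ],
  "force": 25
}}

```text
clock: 17.6
position: [0.5355, 0.4019, 0.0653]
ee_rot: [1.573, 2.719, 0.0]
force: [1.2, 0.0, -1.2]
width: 0.144
gripper_force: 25.0
```

Emit:
{"method": "nudge_tcp", "body": {
  "ticks": [
    [0, 0, 0, 0, 0],
    [0, 0, 0, 0, 0]
  ]
}}

```text
clock: 17.8
position: [0.5356, 0.4019, 0.0653]
ee_rot: [1.573, 2.719, 0.0]
force: [-0.6, 0.4, -1.5]
width: 0.15
gripper_force: 25.0
```

Emit:
{"method": "nudge_tcp", "body": {
  "ticks": [
    [0, 0, -0.01, 0, 0],
    [0, 0, -0.02, 0, 0],
    [0, 0, -0.03, 0, 0],
    [0, 0, -0.03, 0, 0],
    [0, 0, -0.04, 0, 0],
    [0, 0, -0.04, 0, 0],
    [0, 0, -0.04, 0, 0],
    [0, 0, -0.02, 0, 0],
    [0, 0, -0.01, 0, 0],
    [0, 0, 0, 0, 0]
  ],
  "force": 35
}}

```text
clock: 18.8
position: [0.5357, 0.4019, 0.3066]
ee_rot: [1.573, 2.719, 0.003]
force: [0.3, 0.5, -1.4]
width: 0.146
gripper_force: 35.0
```

Emit:
{"method": "nudge_tcp", "body": {
  "ticks": [
    [-0.013, -0.006, 0, 0, 0],
    [-0.026, -0.012, 0, 0, 0],
    [-0.03, -0.014, 0, 0, 0],
    [-0.03, -0.014, 0, 0, 0],
    [-0.03, -0.014, 0, 0, 0],
    [-0.03, -0.014, 0, 0, 0],
    [-0.03, -0.014, 0, 0, 0],
    [-0.03, -0.014, 0, 0, 0],
    [-0.03, -0.014, 0, 0, 0],
    [-0.03, -0.014, 0, 0, 0]
  ]
}}

```text
clock: 19.8
position: [0.5606, 0.0926, 0.3035]
ee_rot: [-1.573, -2.717, 0.004]
force: [-0.3, -0.9, -0.5]
width: 0.146
gripper_force: 35.0
```

Emit:
{"method": "nudge_tcp", "body": {
  "ticks": [
    [-0.03, -0.014, 0, 0, 0],
    [-0.03, -0.014, 0, 0, 0],
    [-0.03, -0.014, 0, 0, 0],
    [-0.03, -0.014, 0, 0, 0],
    [-0.03, -0.014, 0, 0, 0],
    [-0.03, -0.014, 0, 0, 0],
    [-0.03, -0.014, 0, 0, 0],
    [-0.03, -0.014, 0, 0, 0],
    [-0.026, -0.012, 0, 0, 0],
    [-0.012, -0.005, 0, 0, 0]
  ]
}}

```text
clock: 20.8
position: [0.5865, -0.214, 0.3036]
ee_rot: [-1.578, -2.714, 0.004]
force: [0.2, -1.0, -1.6]
width: 0.146
gripper_force: 35.0
```

Emit:
{"method": "nudge_tcp", "body": {
  "ticks": [
    [0, 0, 0, 0, 0],
    [0, 0, 0, 0, 0]
  ]
}}

```text
clock: 21.0
position: [0.5884, -0.2088, 0.3044]
ee_rot: [-1.571, -2.718, -0.001]
force: [0.5, 0.1, -1.9]
width: 0.145
gripper_force: 35.0
```

```bash
python3 -c "
from h import *
tool([.5935,-.2475,.093],.52)"
```

```text
clock 21.0 pos [ 0.5884 -0.2088  0.3044] tool y yaw 0.5226 d_tool [-0.0365 -0.0148  0.2113] turn 0.002640721707454219 q7 0.9901995467706839 z [-0.001  0.001 -1.   ] f [ 0.5  0.1 -1.9] 0.14501672612419175
```

Emit:
{"method": "nudge_tcp", "body": {
  "ticks": [
    [-0.018, -0.007, 0, 0, 0],
    [-0.018, -0.008, 0.02, 0, 0],
    [0, 0, 0.04, 0, 0],
    [0, 0, 0.04, 0, 0],
    [0, 0, 0.04, 0, 0],
    [0, 0, 0.03, 0, 0],
    [0, 0, 0.01, 0, 0],
    [0, 0, 0, 0, 0],
    [0, 0, 0, 0, 0]
  ]
}}

```text
clock: 21.9
position: [0.5948, -0.2484, 0.1268]
ee_rot: [1.571, 2.719, 0.001]
force: [-0.7, -0.8, -1.4]
width: 0.147
gripper_force: 35.0
```

Run:
```python
from h import *
tool([.5935,-.2475,.093],.52)
d=grab("scene"); np.save("pics/s1.npy",d,allow_pickle=True); w=grab("wrist"); np.save("pics/w8.npy",w,allow_pickle=True)
for p in [(.5935,-.2475,.031),(.5935,-.2475,.041),(.5935,-.2475,.078)]: print(proj(d,p),proj(w,p))
u,v=map(int,proj(d,(.5935,-.2475,.06))); A=cv2.resize(d["image"][v-50:v+50,u-66:u+67],None,fx=6,fy=6,interpolation=cv2.INTER_CUBIC); cv2.imwrite("pics/f.png",A); print(u-66,v-50,A.shape)
```

```text
clock 21.9 pos [ 0.5948 -0.2484  0.1268] tool y yaw 0.5231 d_tool [ 0.0015 -0.0007  0.0338] turn 0.0031152930777382792 q7 1.1346415477928469 z [ 0.002 -0.    -1.   ] f [-0.7 -0.8 -1.4] 0.14723534991169526
(np.float64(448.53800558072334), np.float64(268.0327461668607)) (np.float64(312.68580995400583), np.float64(198.369536293131))
(np.float64(449.6012026486793), np.float64(265.6640614060865)) (np.float64(312.66407110616143), np.float64(201.79022838076645))
(np.float64(453.6971455475853), np.float64(256.5387564009741)) (np.float64(312.56668223632715), np.float64(217.11474506394822))
385 211 (600, 798, 3)
```

View pics/f.png

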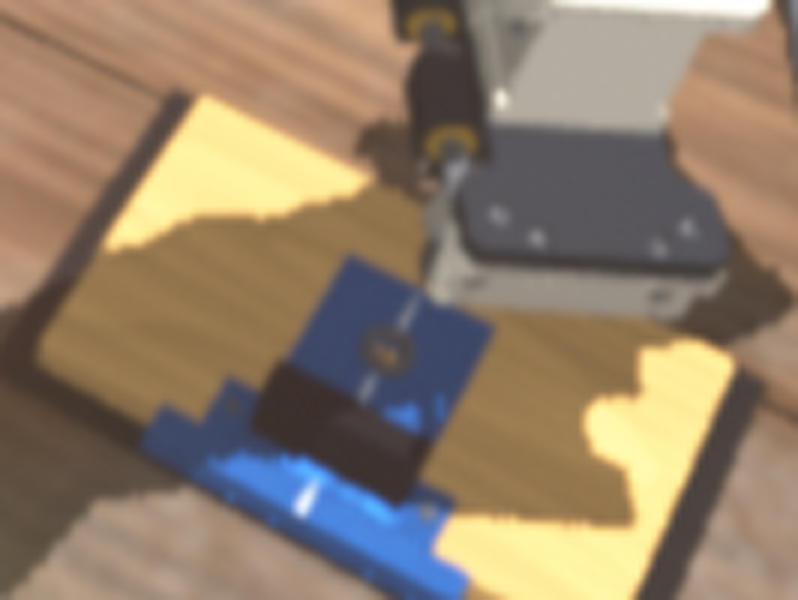

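The scene crop shows the template undisturbed, with the bushing at crop (388,350), matching its projection. The near finger hides the punch, so I check the tip numerically in the wrist view.

Run:
```python
from h import *
w=np.load("pics/w8.npy",allow_pickle=True).item(); g=cv2.cvtColor(w["image"],cv2.COLOR_BGR2GRAY); h=cv2.cvtColor(w["image"],cv2.COLOR_BGR2HSV)[:,:,1]
print("cols",list(range(290,338,2)))
for v in range(180,262,3): print(v," ".join("%3d"%x for x in g[v,290:338:2]),"| S"," ".join("%3d"%x for x in h[v,290:338:4]))
```

```text
cols [290, 292, 294, 296, 298, 300, 302, 304, 306, 308, 310, 312, 314, 316, 318, 320, 322, 324, 326, 328, 330, 332, 334, 336]
180 102 104  99 101 101 102 104 100 103 103 100 104 103 105 107 102 101 105 106 107 105 106 108 109 | S 125 129 125 121 121 123 115 111 120 110 110 103
183 169 124 103 100 103 100 104  99 101 103 101 103  99 101 102 104 105 102 104 106 107 105 109 108 | S  32 123 123 120 121 119 120 117 111 112 107 106
186 136 189 199 168 117 103 102  98  96 104 105 109 105  99  98 101 103 104 104 103 105 105 109 106 | S  68  10  94 121  58  33  25  49 115 113 113 105
189 104 101 112 156 164 111  97 104 113 111 110 113 113 111 108 109 102 104 103 102 103 105 104 104 | S 125 109  36  82  25  18  11  22  66 113 114 110
192 102 104 102 102 104 101 107 109 115 114 136 160 171 165 125 109 106 105 105 106 105 101 102 105 | S 127 126 122  30   4  55  69  24  25 115 111 114
195 100 102 102 100 100 104 107 119 162 168 164 134 111 148 165 126 109 105 101 102 103 103 105 105 | S 130 130 122  26  61  64  40  65  20 116 113 113
198 103 100 101  99 101 104 106 105 154 168 173 174 172 162 12
[... 2581 characters left out ...]
 111 106 105 108 102  84  64  66  67 141 | S   6  24  15  19  16  14  14  11  16  15  19   4
252 162 112  60  67  69  87 106 106 109 109 108 110 109 109 106 108 106 107 103  92  64  62  66 124 | S   8  16  11  21  14  11  18  14  14  14   8   8
255  99  96  90  89  94  94  95  96  95  94  99  97  96  98  98  94  96  97  95  93  92  89  94  94 | S  15  26  21  23  21  15  18  15  10  18  21  11
258 103 101 105 103 104 105 103 102 103 101 101 102 102 102 102 102 103 104 101 105 105 104 100 103 | S  21  14  25  21  19  21  23  21  19  19  16  17
261 104 106 109 109 106 107 109 105 108 107 108 107 110 106 105 108 104 109 109 108 109 105 106 108 | S  12  18  18  18  18  18  16  16  19  14  16  14
```

Run:
```python
from h import *
w=np.load("pics/w8.npy",allow_pickle=True).item(); S=cv2.cvtColor(w["image"],cv2.COLOR_BGR2HSV)[:,:,1]
for v in range(207,226): 
    k=np.flatnonzero(S[v,295:335]<90)+295; print(v,k.min() if len(k) else None,k.max() if len(k) else None,len(k))
m=(S[183:210,298:328]<85).astype(np.uint8)
m[:, :0]=0
k=np.nonzero(m[3:27]);print("ring",k[1].min()+298,k[1].max()+298)
s=arm.observe(); p=s["position"]; print(p)
t=np.array([p[0],p[1],p[2]-.0523]); print("tip",proj(w,t)); x=np.array([-.5,.866,0])
print("nose near rim",proj(w,t+x*.004),"collar near rim bottom",proj(w,t+[0,0,.035]+x*.009),"ring near/far",proj(w,np.array([.5935,-.2475,.031])+x*.01),proj(w,np.array([.5935,-.2475,.031])-x*.01))
print("bush by ring",pt(w,312.3,197,.031))
tool([.5935,-.2475,.094],.52)
```

```text
207 304 334 24
208 305 334 21
209 307 334 16
210 311 334 6
211 None None 0
212 None None 0
213 None None 0
214 None None 0
215 None None 0
216 None None 0
217 None None 0
218 311 317 7
219 310 318 9
220 309 319 11
221 308 319 12
222 308 320 13
223 308 320 13
224 307 321 15
225 305 322 18
ring 298 327
[ 0.59494321 -0.2489527   0.12726595]
tip (np.float64(313.41150845777753), np.float64(218.66484671850807))
nose near rim (np.float64(313.4008529260854), np.float64(212.59552492992103)) collar near rim bottom (np.float64(313.41263833852895), np.float64(222.59411684144285)) ring near/far (np.float64(312.6564704519189), np.float64(185.3835767752557)) (np.float64(312.7146036100894), np.float64(211.113898864865))
bush by ring [ 0.59271862 -0.24672247  0.031     ]
clock 22.0 pos [ 0.5949 -0.249   0.1273] tool y yaw 0.5225 d_tool [ 0.0021 -0.0006  0.0333] turn 0.0025453264682040455 q7 1.1348426066829098 z [ 0.003 -0.001 -1.   ] f [ 0.1  0.2 -1.3] 0.14547511317393721
```

The punch tip sits at (314,217.5) against an expected (313.4,218.7), so it is on axis and upright. The bushing ring agrees too. Now the small correction and the final descent to about 11 mm above the bushing.

Emit:
{"method": "nudge_tcp", "body": {
  "ticks": [
    [0.002, -0.0005, 0, 0, 0],
    [0, 0, 0.01, 0, 0],
    [0, 0, 0.01, 0, 0],
    [0, 0, 0.008, 0, 0],
    [0, 0, 0.004, 0, 0],
    [0, 0, 0, 0, 0],
    [0, 0, 0, 0, 0],
    [0, 0, 0, 0, 0],
    [0, 0, 0, 0, 0]
  ]
}}

```text
clock: 22.9
position: [0.5925, -0.2473, 0.0936]
ee_rot: [1.572, 2.719, 0.0]
force: [-0.4, -0.6, -2.5]
width: 0.145
gripper_force: 35.0
```

Run:
```python
from h import *
tool([.5935,-.2475,.0943],.52)
w=grab("wrist"); S=cv2.cvtColor(w["image"],cv2.COLOR_BGR2HSV)[:,:,1]
for v in range(150,228,3):
    k=np.flatnonzero(S[v,285:345]<85)+285; print(v,(k.min(),k.max(),len(k)) if len(k) else None,end=" ")
s=arm.observe(); p=np.array(s["position"]); print("\ntip",proj(w,p-[0,0,.0523]),"bush",proj(w,(.5935,-.2475,.031)),"horiz",np.hypot(*(p[:2]-[.5935,-.2475])))
```

```text
clock 22.9 pos [ 0.5925 -0.2473  0.0936] tool y yaw 0.5222 d_tool [-0.0006  0.0008 -0.0007] turn 0.0021966116419340764 q7 1.151742736696726 z [ 0.001 -0.    -1.   ] f [-0.4 -0.6 -2.5] 0.14539708847248461
150 (np.int64(294), np.int64(344), 51) 153 (np.int64(299), np.int64(344), 46) 156 (np.int64(305), np.int64(344), 40) 159 (np.int64(310), np.int64(344), 35) 162 (np.int64(315), np.int64(344), 30) 165 (np.int64(321), np.int64(344), 24) 168 (np.int64(325), np.int64(344), 20) 171 (np.int64(330), np.int64(344), 15) 174 (np.int64(336), np.int64(344), 9) 177 (np.int64(341), np.int64(344), 4) 180 None 183 None 186 None 189 None 192 None 195 (np.int64(285), np.int64(287), 3) 198 (np.int64(285), np.int64(292), 8) 201 (np.int64(290), np.int64(322), 26) 204 (np.int64(296), np.int64(326), 28) 207 (np.int64(302), np.int64(327), 26) 210 (np.int64(301), np.int64(328), 28) 213 (np.int64(300), np.int64(329), 30) 216 (np.int64(300), np.int64(328), 29) 219 (np.int64(301), np.int64(331), 31) 222 (np.int64(303), np.int64(337), 33) 225 (np.int64(305), np.int64(342), 28) 
tip (np.float64(313.6704839519881), np.float64(218.50409567368877)) bush (np.float64(314.9052847412678), np.float64(214.7240120234866)) horiz 0.0010334944115292363
```

```bash
python3 -c "
from cell import arm
print(arm.sign_off())"
```

```text
the job is handed in; nothing more can be done
None
```

The template lies flush on the drawer front on the pencil line, and the punch is held upright about 1 cm above the bushing, about 1 mm off its centre by my measurements. The job is handed in; no verdict came back.

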